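Close a short gel tray in its caster and hold it sealed

ROBOT

A 6-joint arm with a two-finger parallel gripper is mounted at the origin on the work surface. World frame = base frame: x ahead of the robot, y to its left, z up, the work surface at z = 0. Lengths are in m, angles in rad, forces in N, time in s.
With the tool pointing down it reaches from about 0.3 to 0.775 m from the base axis. Payload 14.6 kg.
Tool frame: the origin (TCP) lies at the very end of the fingers, on their centre line; the grasp point (between the pads) lies 19 mm behind it; z points along the fingers, y is the line along which they close (so a half turn about z gives the same grasp; the last joint's range is limited). The gripper opens to 94 mm and grips with 3 to 60 N. Pads are 16 mm wide; open, the fingers measure 119 mm over their backs; the gripper's body (75 mm by 177 mm) begins 78 mm behind the grasp point.
Start: joints at [-1.378, 0.3, 1.521, -0, 1.321, -0.067], TCP at [0.141, -0.532, 0.205] pointing down, gripper open.
Joint ranges: [-3.03, 3.03], [-0.79, 2.21], [0.23, 2.52], [-1.04, 4.18], [0, 3.07], [-2.55, 2.55]. Speed limits (rad/s): [2.22, 2.22, 2.57, 3.14, 3.14, 3.14].

INTERFACE

Orientations are given as [roll, pitch, yaw] about the fixed x, y, z axes, in that order (R = Rz(yaw) Ry(pitch) Rx(roll)).
In Python, from station import ctrl gives the robot as it stands. The module is installed in compiled form; this text tells all that it offers.
- The arm moves only by the tool play_rows, never from a script. Its argument "commands" is a list of rows, each a list of 7 numbers: the shift along the tool's x, y, z in m, then the turn, a rotation vector about the tool's x, y, z in degrees, then the closure, from -1 (fully open) to 1 (shut). A call has 1 to 20 rows; each row shifts and turns the commanded pose from where the row before left it, along the tool's axes as they then stand; what a row does not reach is not made up. A row lasts 1/12 s, in which the tool goes at most 41.7 mm and 7.16 degrees, less where a joint would pass 70% of its speed; a pose out of reach is approached as far as the arm can. A call is refused whole if a number of a shift passes 0.0417 or a number of a turn 7.16, either way. A call with a gripper value outside its range is refused whole. The fingers move at their own pace and stop on an object; "force" is the grip in N (left out, the last holds). Time passes only in rows, so rows that do not move let the fingers close. It gives the time, the measured TCP pose, the force, the opening and the grip force at its end, in the units of the state.
- ctrl.get_obs(): the state, without advancing time (a new reading comes with each control period).
- ctrl.camera(name): name is "scene" or "top"; returns the picture (400x640x3 uint8, blue, green, red); there is no depth.
- ctrl.camera_model(name): a dict with "fx", "fy", "cx", "cy" (pixels), "rvec" (rotation vector, rad) and "tvec" (3), from world to camera coordinates, as OpenCV has them. Camera axes: x right, y down, z forward; pixel columns grow to the right and rows downward; lengths in m; the calibration is good to about 2 mm. A picture is of the moment at which its call begins. camera_model takes no time and is no camera call.
- ctrl.hand_in(): hands the job in; it is judged then, once.
The state is a dict: "time_s": time; "qpos": joint angles; "joint_vel": joint speeds; "tau": joint torques, N m; "ee_pos": TCP position; "eef_rot": TCP orientation; "force": force on the tool from outside, world axes, zero at the start; "moment": the same for the moment, N m; "grip_width": finger opening in m; "grip_force": force on a finger pad.
Only numpy, scipy, OpenCV 4.12 (cv2) and the standard library are available. Lean on these libraries where they do the work, as an engineer would, in place of code of your own. Each camera call takes 0.05 s, during which the arm holds its last target. There are 200 camera calls.

TASK

Get the short gel tray ready for pouring: slide it along its caster until it is home against the black rubber gasket, then lower the white filler block into the gap this opens between the tray's other end and the plain end wall, down onto the caster's floor (the gap at the long tray is too narrow for it). Gently press the block against the tray so that the tray squeezes the gasket a little, flush and square, and finish while still gripping the block and pressing: do not let go. Leave the long tray and everything else where it is.

Things in the scene. Friction and masses are not known exactly. Their poses are not given: they have to be found in the camera images.
- caster_a: grey gel caster holding the SHORT tray, fixed. Origin: centre of its underside, x along the bay, z up. Base 150 (x) by 96 (y) by 10 mm: the floor is 10 mm up, open at the sides. End walls 10 mm thick, 90 wide, tops 44 mm above the bench: gasket wall at -x, plain wall at +x. Free bay 118 mm long, x = -55 (gasket face) to +63 mm (plain wall). Thumb screws reach y = +-58 mm, 9 mm high
- caster_b: a second, identical caster, in which the LONG tray stands with a comb in it; same frame. The two casters may stand either way round, left or right
- caster_a_gasket_face (a point): middle of the free face of caster_a's black rubber gasket, 24 mm above the bench (the unsqueezed position: it does not move with the rubber), axes as caster_a. The gasket is 80 mm wide, 29 mm high and stands 8 mm out of the wall
- caster_a_end_wall_face (a point): middle of the inner face of caster_a's plain end wall (at x = +63 mm, 24 mm above the bench), axes as caster_a
- caster_a_gasket (a joint): how far caster_a's rubber gasket is squeezed into its wall, 0 (free) to 0.004 m; it gives like a spring, about 2.5 N per mm, and is solid after 4 mm
- short_tray_center (a point): centre of the loose SHORT clear acrylic tray (about 50 to 100 g), 14 mm above its underside. 70 mm long (x), 60 mm wide over its side walls (y), 28 mm high; floor and side walls 5 mm thick, both ends open. Stands in caster_a, x nearly along the bay, about 20 to 28 mm short of either end. Can be taken across its 60 mm width from above
- long_tray_center (a point): centre of the LONG clear tray, 107 mm long, else the same, with a comb standing across it (top 40 mm above its underside); it stands in caster_b and is to be left alone. Only about 11 mm of its bay are free
- filler_center (a point): centre of the loose white plastic filler block (100 to 210 g), 35 mm above its underside, z up. Body 40 (x) by 56 (y) by 38 mm high; on its middle a grip rib 14 (x) by 46 (y) by 32 mm high: 70 mm in all. Goes into the bay with its x along the bay, either way round; 8 mm to spare with the tray home. Held across the rib's 14 mm from above, fingers clear the caster's walls
- comb: a loose cream gel comb lying flat on the bench, about 36 by 72 by 8 mm; bystander
- cotton_jar: glass jar of cotton with a knobbed lid, diameter 84 mm, 118 mm high; origin under its centre; bystander
- petri_dish: Petri dish, diameter 90 mm, 15 mm high; bystander
- marker: marker pen 130 mm long, 13 mm thick, lying along its x; bystander
- forceps: steel forceps 125 mm long, 7 mm high, lying along their x; bystander
- tube_rack: white rack of small tubes, 90 by 130 mm, 39 mm high; bystander
- beaker: small beaker, diameter 68 mm, 88 mm high; bystander
Things that resemble listed ones, but are neither listed nor needed, are in the scene too. What is shaped like the caster_a but orange, pink or purple is not meant.

How it is judged:
By the outcome, as a careful person would: the job done as asked, in the order asked, and still so for the second after the job is handed in, while the arm keeps its last pose, push and grip.
It also fails if it takes over 51 s, if anything falls off the work surface, if the arm or the gripper's body presses on something with over 40 N, if the wrist force passes 120 N, or if a joint passes its speed limit or range.

## Working session

There is one attempt and no reset: what is moved stays moved. The work goes in short steps, Python scripts to look and compute and a tool call to move; the robot and the scene stay as the last step left them, time stands still between calls to the robot, and variables do not carry over. Pictures are saved under pics/ and viewed, at most 10 in all, crops included, and the job is handed in when it is done.

Besides the shell and the picture viewer there is one more tool, called as a command line: name --pt "numbers of a row" for each row, then --argument value for the rest. play_rows: Moves the arm, as the interface text tells. Its arguments: {"type":"object","properties":{"commands":{"type":"array","items":{"type":"array","items":{"type":"number"}}},"force":{"type":"number"}},"required":["commands"]}

```bash
mkdir -p pics; python3 - <<'E'
from station import ctrl
import cv2
for n in("scene","top"):
    im=ctrl.camera(n); cv2.imwrite(f"pics/{n}0.png",im); print(n,ctrl.camera_model(n))
print(ctrl.get_obs())
E
```

```text
scene {'fx': 448.31803886272166, 'fy': 448.31803886272166, 'cx': 319.56375317858476, 'cy': 205.55094805281706, 'rvec': array([ 1.72598341,  2.02450007, -0.64335438]), 'tvec': array([ 0.05587718, -0.38308978,  1.48791634])}
top {'fx': 418.0429408841121, 'fy': 418.0429408841121, 'cx': 320.9362225186955, 'cy': 200.62475217865742, 'rvec': array([ 2.14929423, -2.12173226,  0.19389961]), 'tvec': array([-0.01434719,  0.49484151,  1.0361872 ])}
{'time_s': 0.1, 'qpos': array([-1.37758365e+00,  3.00422528e-01,  1.52148822e+00,  1.25735217e-05,
        1.32067371e+00, -6.66105627e-02]), 'joint_vel': array([ 1.42801974e-03, -2.06568751e-03, -1.52676714e-03,  5.10380097e-04,
       -6.23292544e-04,  4.05953885e-05]), 'tau': array([ 5.63814392e-04, -5.32645798e+01, -3.53283763e+01,  7.08843581e-02,
        2.35017983e-02, -6.86138515e-05]), 'ee_pos': array([ 0.14125352, -0.5313284 ,  0.20495225]), 'eef_rot': array([-3.14060386e+00, -7.81682304e-05,  2.59820081e-01]), 'force': array([ 0.46722575, -0.04435377,  0.70591539]), 'moment': array([ 0.0119857 , -0.01167392, -0.00117207]), 'grip_force': 0.0, 'grip_width': 0.09375685162592694}
```

View pics/scene0.png

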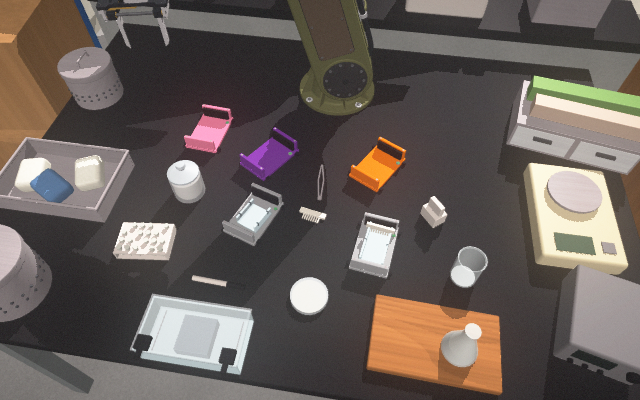

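View pics/top0.png

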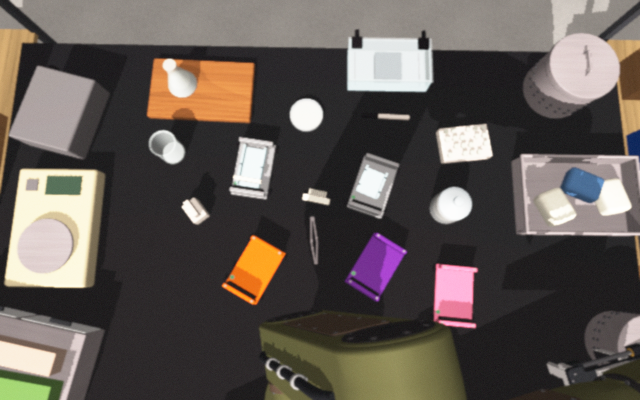

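The overview shows two grey casters: one at top (373,185) / scene (254,214), and one with a comb in it at top (253,167) / scene (375,245). The filler is at top (195,210) / scene (433,212). Possible mix-ups are the orange (253,270), purple (376,265) and pink (456,295) casters, the comb (316,196), and white items in the bin (555,205). Next come close crops of the chosen caster and the filler.

```bash
python3 - <<'E'
import cv2,numpy as np
def crop(n,u,v,w,h,s):
    im=cv2.imread(f"pics/{n}0.png")[v:v+h,u:u+w]
    o=cv2.resize(im,None,fx=s,fy=s,interpolation=cv2.INTER_CUBIC)
    for k in range(0,w,10): cv2.putText(o,str(u+k),(k*s,8),0,.28,(0,255,255),1); cv2.line(o,(k*s,10),(k*s,14),(0,255,255),1)
    for k in range(10,h,10): cv2.putText(o,str(v+k),(0,k*s+3),0,.28,(0,255,255),1); cv2.line(o,(18,k*s),(22,k*s),(0,255,255),1)
    return o
a=np.vstack([crop("top",340,147,66,75,8)[:, :],])
b=crop("scene",215,178,74,75,8)[:, :]
cv2.imwrite("pics/c1.png",np.hstack([cv2.resize(a,None,fx=.7,fy=.7) if 0 else crop("top",343,147,57,75,7),crop("scene",218,180,57+0,75,7) if 0 else crop("scene",220,180,56,75,7)])[:600])
cv2.imwrite("pics/c2.png",np.hstack([crop("top",177,192,36,36,11),crop("scene",415,190,36,42,11)[:396]]))
E
```

```text
(no output)
```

View pics/c1.png

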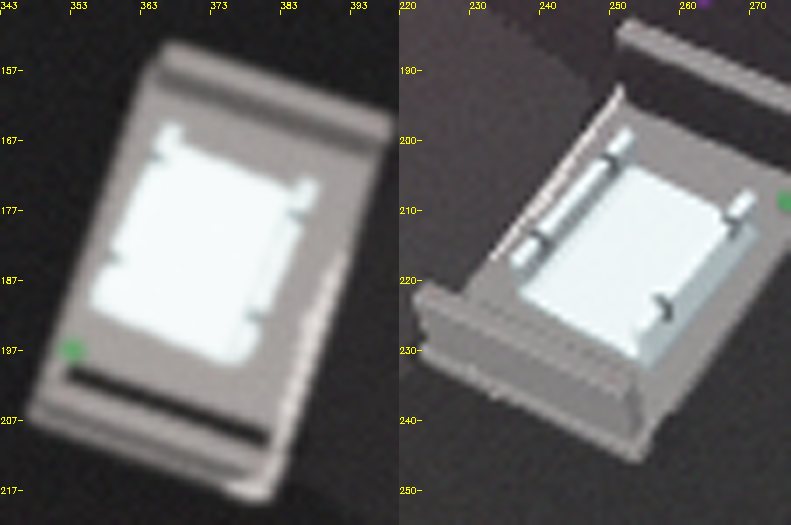

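View pics/c2.png

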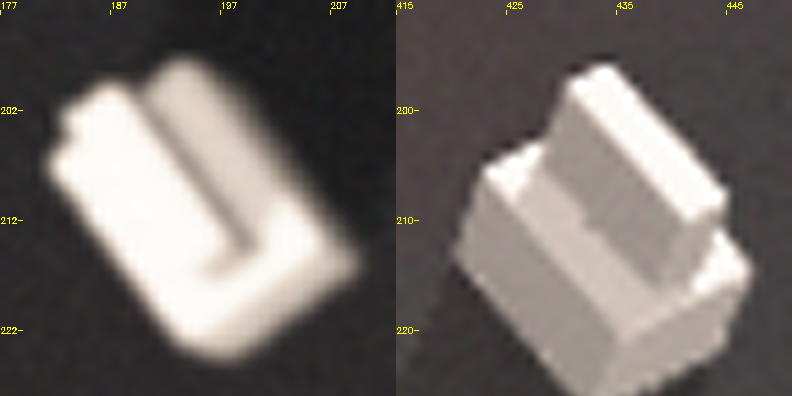

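The close crop shows caster_a holding a comb-free short tray. Its black gasket is on the robot side, crop about (165,400), which is top pixel (366,204). The filler has its rib running diagonally. Now I fit the poses by projecting the models into both views.

```bash
cat > h.py <<'E'
import cv2,numpy as np
from station import ctrl
from scipy.optimize import least_squares
M={n:ctrl.camera_model(n) for n in("scene","top")}
def proj(n,P):
    m=M[n];K=np.array([[m['fx'],0,m['cx']],[0,m['fy'],m['cy']],[0,0,1]])
    return cv2.projectPoints(np.asarray(P,float).reshape(-1,3),m['rvec'],m['tvec'],K,None)[0][:,0]
def W(p,L):
    L=np.asarray(L,float)/1000;c,s=np.cos(p[2]),np.sin(p[2])
    return np.c_[p[0]+c*L[:,0]-s*L[:,1],p[1]+s*L[:,0]+c*L[:,1],p[3]+L[:,2]]
def fit(obs,p0):   # obs: (cam,u,v,(x,y,z))
    f=lambda p:np.concatenate([(proj(o[0],W(p,[o[3]]))[0]-[o[1],o[2]]) for o in obs])
    r=least_squares(f,p0,loss='soft_l1');return r.x,f(r.x).reshape(-1,2)
E
cat > fit1.py <<'E'
from h import *
def C(n,s,u0,v0,off,L): return [(n,u0+(a-off+.5)/s-.5,v0+(b+.5)/s-.5,c) for a,b,c in L]
fil=C("scene",11,415,190,396,[(575,85,(7,-23,70)),(610,65,(-7,-23,70)),(728,195,(-7,23,70)),(693,222,(7,23,70)),(485,170,(20,-28,38)),(620,335,(20,28,38)),(748,265,(-20,28,38)),(455,255,(20,-28,0)),(585,395,(20,28,0))])
fil+=C("top",11,177,192,0,[(185,60,(20,28,38)),(50,165,(-20,28,38)),(195,350,(-20,-28,38)),(65,110,(-7,23,70)),(110,85,(7,23,70))])
cas=C("top",7,343,147,0,[(168,42,(73,45,44)),(396,115,(73,-45,44)),(28,415,(-75,48,10)),(65,368,(-55,40,38.5)),(268,440,(-55,-40,38.5))])
cas+=C("scene",7,220,180,399,[(415,287,(63,-45,44)),(640,375,(63,45,44)),(638,462,(75,48,0)),(620,22,(-63,-45,44))])
tr=C("top",7,343,147,0,[(168,125,(35,30,28)),(315,180,(35,-30,28)),(92,302,(-35,30,28)),(238,362,(-35,-30,28))])
tr+=C("scene",7,220,180,399,[(625,130,(-35,-30,28)),(515,258,(35,-30,28)),(752,195,(-35,30,28)),(640,345,(35,30,28))])
if __name__=="__main__":
  for n,o,p0 in(("filler",fil,[.45,.25,-.8,0]),("caster",cas,[.5,-.1,-.3,0]),("tray",tr,[.5,-.1,-.3,.01])):
    p,r=fit(o,p0);print(n,p.round(4),np.degrees(p[2]).round(1));print(r.round(1).tolist())
E
python3 fit1.py
```

```text
filler [ 0.4664  0.3186 -0.8984  0.0022] -51.5
[[-1.1, -0.6], [0.1, -0.9], [0.8, 0.1], [-0.5, -0.1], [-0.6, -0.3], [0.5, 0.3], [1.2, 0.3], [-0.6, 0.2], [0.5, 2.9], [0.5, -0.1], [-0.1, -0.3], [-0.7, -0.0], [-0.1, 1.1], [0.5, -0.0]]
caster [ 0.541  -0.1455 -0.3329  0.0029] -19.1
[[0.2, -0.3], [0.2, 0.6], [-0.2, 0.5], [0.7, -0.7], [1.0, -0.6], [2.0, -2.1], [-0.1, -0.3], [0.6, 0.5], [0.1, 1.2]]
tray [ 0.5498 -0.1416 -0.3926  0.01  ] -22.5
[[0.1, 0.2], [0.2, 1.2], [0.8, -1.1], [1.3, -0.7], [0.5, 0.0], [-0.2, 0.5], [1.1, 0.5], [1.0, -1.5]]
```

```bash
cat > ov.py <<'E'
from h import *
def box(x0,x1,y0,y1,z0,z1):
    c=[(x,y,z) for x in(x0,x1) for y in(y0,y1) for z in(z0,z1)]
    return [(a,b) for i,a in enumerate(c) for b in c[i+1:] if sum(p!=q for p,q in zip(a,b))==1]
MOD={"filler":box(-20,20,-28,28,0,38)+box(-7,7,-23,23,38,70),
"caster":box(-75,75,-48,48,0,10)+box(63,73,-45,45,10,44)+box(-73,-63,-45,45,10,44)+box(-63,-55,-40,40,9.5,38.5),
"tray":box(-35,35,-30,30,0,28)}
COL={"filler":(0,0,255),"caster":(0,200,0),"tray":(255,0,0)}
def panel(im,n,poses,u,v,w,h,s):
    o=cv2.resize(im[v:v+h,u:u+w],None,fx=s,fy=s,interpolation=cv2.INTER_CUBIC)
    for k,p in poses.items():
        for a,b in MOD[k]:
            q=((proj(n,W(p,[a,b]))-[u,v]+.5)*s-.5).astype(int)
            cv2.line(o,tuple(map(int,q[0])),tuple(map(int,q[1])),COL[k],1)
    return o
E
python3 - <<'E'
from ov import *
import fit1
P={"filler":fit1.fit(fit1.fil,[.45,.25,-.8,0])[0],"caster":fit1.fit(fit1.cas,[.5,-.1,-.3,0])[0],"tray":fit1.fit(fit1.tr,[.5,-.1,-.3,.01])[0]}
t=cv2.imread("pics/top0.png");s=cv2.imread("pics/scene0.png")
r1=np.hstack([panel(t,"top",P,343,147,66,50+25,6),panel(s,"scene",P,220,180,66,75,6)])
r2=np.hstack([panel(t,"top",P,172,190,66,25,6) if 0 else panel(t,"top",P,177,192,66,36,6)[:148],panel(s,"scene",P,405,190,66,36,6)[:148]])
cv2.imwrite("pics/ov.png",np.vstack([r1,r2]))
E
```

```text
(no output)
```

View pics/ov.png

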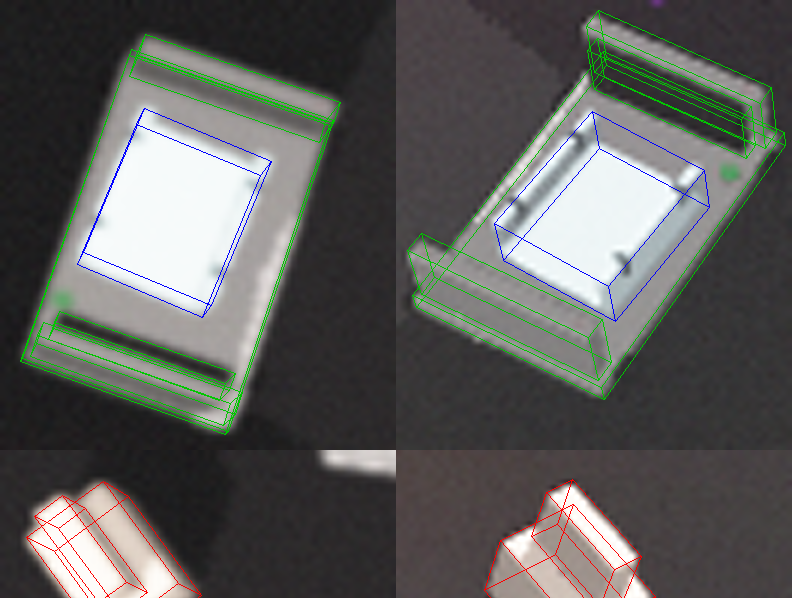

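The overlay lines up in both views to within about 1 px. The tray is skewed about 3° and is about 27 mm from the gasket. Next is the approach to the tray.

```bash
cat >> h.py <<'E'
from scipy.spatial.transform import Rotation as Ro
def go(x,y,z,yaw):  # print remaining move in tool axes (after turn) 
    o=ctrl.get_obs();R1=Ro.from_euler('xyz',[np.pi,0,np.radians(yaw)]);R0=Ro.from_euler('xyz',o['eef_rot'])
    print("turn deg",np.degrees((R0.inv()*R1).as_rotvec()).round(2),"shift mm after turn",(R1.inv().apply(np.array([x,y,z])-o['ee_pos'])*1000).round(1),"now",o['ee_pos'].round(4),np.degrees(o['eef_rot']).round(2),"t",round(o['time_s'],2),"F",o['force'].round(2),"w",round(o['grip_width'],4))
CA=np.array([.541,-.1455]);CY=-19.1
def cas(x,y): c,s=np.cos(np.radians(CY)),np.sin(np.radians(CY)); return CA+np.array([c*x-s*y,s*x+c*y])/1000
def incas(p): c,s=np.cos(np.radians(CY)),np.sin(np.radians(CY)); d=(np.asarray(p)[:2]-CA)*1000; return np.array([c*d[0]+s*d[1],-s*d[0]+c*d[1]])
E
python3 -c "
from h import *
go(.5498,-.1416,.08,-22.5)"
```

```text
turn deg [-6.000e-02  1.000e-02  3.739e+01] shift mm after turn [ 228.3 -516.4  125. ] now [ 0.1413 -0.5313  0.205 ] [-179.94   -0.     14.89] t 0.1 F [ 0.47 -0.04  0.71] w 0.0938
```

play_rows --pt "0 0 0 0 0 6.23 -1" --pt "0 0 0 0 0 6.23 -1" --pt "0 0 0 0 0 6.23 -1" --pt "0 0 0 0 0 6.23 -1" --pt "0 0 0 0 0 6.23 -1" --pt "0 0 0 0 0 6.23 -1" --pt "0.0175 -0.0397 0 0 0 0 -1" --pt "0.0175 -0.0397 0 0 0 0 -1" --pt "0.0175 -0.0397 0 0 0 0 -1" --pt "0.0175 -0.0397 0 0 0 0 -1" --pt "0.0175 -0.0397 0 0 0 0 -1" --pt "0.0175 -0.0397 0 0 0 0 -1" --pt "0.0175 -0.0397 0 0 0 0 -1" --pt "0.0175 -0.0397 0 0 0 0 -1" --pt "0.0175 -0.0397 0 0 0 0 -1" --pt "0.0175 -0.0397 0 0 0 0 -1" --pt "0.0175 -0.0397 0 0 0 0 -1" --pt "0.0175 -0.0397 0 0 0 0 -1" --pt "0.0175 -0.0397 0 0 0 0 -1"

```text
time_s: 1.68
ee_pos: [0.5339, -0.1553, 0.2053]
eef_rot: [3.142, 0.0, -0.392]
force: [-0.2, -0.2, -0.3]
grip_width: 0.0943
grip_force: 0.0
```

```bash
python3 -c "
from h import *
go(.5498,-.1416,.015,-22.5)"
```

```text
turn deg [0.   0.02 0.01] shift mm after turn [  9.5 -18.7 190.3] now [ 0.5339 -0.1553  0.2053] [ 1.800e+02  2.000e-02 -2.249e+01] t 1.68 F [-0.19 -0.24 -0.31] w 0.0943
```

play_rows --pt "0 0 0.03 0 0 0 -1" --pt "0 0 0.04 0 0 0 -1" --pt "0 0 0.04 0 0 0 -1" --pt "0 0 0 0 0 0 -1" --pt "0 0 0 0 0 0 -1" --pt "0 0 0 0 0 0 -1"

```text
time_s: 2.18
ee_pos: [0.5337, -0.1577, 0.0977]
eef_rot: [-3.141, -0.002, -0.393]
force: [0.9, -0.8, -0.2]
grip_width: 0.0941
grip_force: 0.0
```

```bash
python3 -c "
from h import *
go(.5498,-.1416,.015,-22.5)"
```

```text
turn deg [-0.01 -0.13 -0.01] shift mm after turn [  8.7 -21.   82.7] now [ 0.5337 -0.1577  0.0977] [-1.7999e+02 -1.3000e-01 -2.2510e+01] t 2.18 F [ 0.86 -0.79 -0.23] w 0.0941
```

play_rows --pt "0.0044 -0.0105 0 0 0 0 -1" --pt "0.0044 -0.0105 0 0 0 0 -1" --pt "0 0 0 0 0 0 -1" --pt "0 0 0.025 0 0 0 -1" --pt "0 0 0.02 0 0 0 -1" --pt "0 0 0 0 0 0 -1" --pt "0 0 0 0 0 0 -1"

```text
time_s: 2.77
ee_pos: [0.549, -0.1409, 0.0507]
eef_rot: [3.142, 0.001, -0.392]
force: [0.4, -0.8, 0.7]
grip_width: 0.0939
grip_force: 0.0
```

```bash
python3 -c "
from h import *
go(.5498,-.1416,.015,-22.5)
t=ctrl.camera('top');s=ctrl.camera('scene')
f=lambda i,u,v:cv2.resize(i[v:v+110,u:u+80],None,fx=5,fy=5,interpolation=cv2.INTER_CUBIC)
cv2.imwrite('pics/a1.png',np.hstack([f(t,335,130),f(s,215,165)]))"
```

```text
turn deg [0.   0.05 0.03] shift mm after turn [ 1.   0.3 35.7] now [ 0.549  -0.1409  0.0507] [ 1.800e+02  5.000e-02 -2.247e+01] t 2.77 F [ 0.37 -0.81  0.7 ] w 0.0939
```

View pics/a1.png

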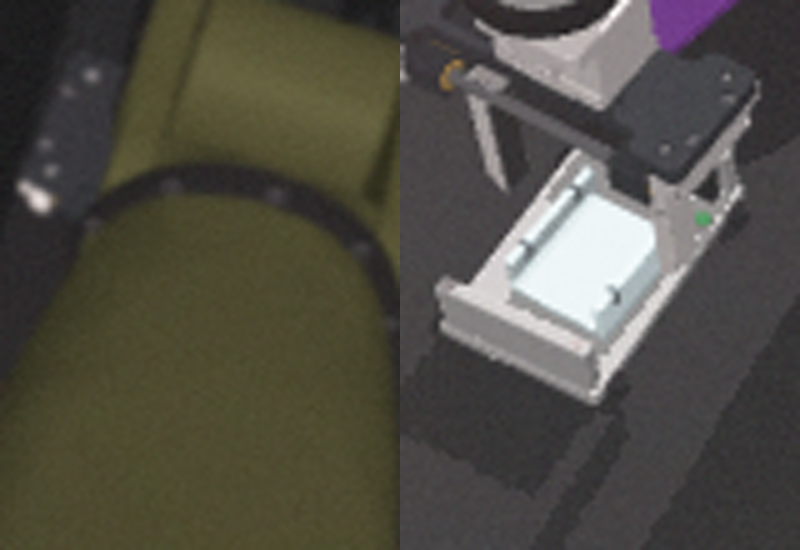

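The arm is straddling the tray, with the fingers outside both side walls at scene crop (495,150) and (675,230). I lower and grip lightly.

play_rows --pt "0.001 0 0.018 0 0 0 -1" --pt "0 0 0.011 0 0 0 -1" --pt "0 0 0.005 0 0 0 -1" --pt "0 0 0 0 0 0 -1" --pt "0 0 0 0 0 0 1" --pt "0 0 0 0 0 0 1" --pt "0 0 0 0 0 0 1" --pt "0 0 0 0 0 0 1" --pt "0 0 0 0 0 0 1" --pt "0 0 0 0 0 0 1" --pt "0 0 0 0 0 0 1" --pt "0 0 0 0 0 0 1" --force 8

```text
time_s: 3.87
ee_pos: [0.55, -0.1416, 0.0167]
eef_rot: [-3.142, -0.0, -0.393]
force: [-1.1, 0.5, 2.9]
grip_width: 0.06
grip_force: 8.0
```

```bash
python3 -c "
from h import *
x,y=cas(-12,0)
go(x,y,.0165,CY); print(incas(ctrl.get_obs()['ee_pos']))"
```

```text
turn deg [-0.   -0.02 -3.39] shift mm after turn [-19.2   6.7   0.2] now [ 0.55   -0.1416  0.0167] [-1.800e+02 -2.000e-02 -2.249e+01] t 3.87 F [-1.12  0.52  2.9 ] w 0.06
[7.18773199 6.65855019]
```

play_rows --pt "0 0 0 0 0 -1.7 1" --pt "0 0 0 0 0 -1.7 1" --pt "-0.004 0.0015 0 0 0 0 1" --pt "-0.004 0.0015 0 0 0 0 1" --pt "-0.004 0.0015 0 0 0 0 1" --pt "-0.004 0.0015 0 0 0 0 1" --pt "-0.003 0.0007 0 0 0 0 1" --pt "0 0 0 0 0 0 1" --pt "0 0 0 0 0 0 1"

```text
time_s: 4.62
ee_pos: [0.5291, -0.1417, 0.0167]
eef_rot: [3.141, 0.001, -0.334]
force: [-3.6, -0.9, 10.4]
grip_width: 0.0599
grip_force: 8.0
```

```bash
python3 -c "
from h import *
x,y=cas(-20,0)
go(x,y,.0165,CY); o=ctrl.get_obs();print(incas(o['ee_pos']),incas(CA+o['force'][:2]/1000))"
```

```text
turn deg [ 0.02  0.06 -0.02] shift mm after turn [-7.5 -0.3  0.2] now [ 0.5291 -0.1417  0.0167] [ 1.7998e+02  6.0000e-02 -1.9120e+01] t 4.62 F [-3.63 -0.95 10.36] w 0.0599
[-12.52585335  -0.3304162 ] [-3.12230854 -2.08372513]
```

play_rows --pt "0 0 -0.0005 0 0 0 1" --pt "0 0 0 0 0 0 1" --pt "0 0 0 0 0 0 1"

```text
time_s: 4.87
ee_pos: [0.5293, -0.1415, 0.0167]
eef_rot: [3.142, 0.001, -0.333]
force: [-0.1, 0.0, 1.7]
grip_width: 0.0598
grip_force: 8.0
```

```bash
python3 -c "
from h import *
o=ctrl.get_obs();print(o['ee_pos'],o['force'],o['moment'],np.degrees(o['eef_rot']),incas(CA+o['force'][:2]/1000))"
```

```text
[ 0.52929052 -0.14154979  0.01668949] [-0.13820579  0.04583223  1.65955852] [-0.00558432  0.21777058 -0.03001081] [ 1.79995902e+02  5.95515204e-02 -1.90997075e+01] [-0.14559454 -0.00191429]
```

play_rows --pt "-0.002 0 0 0 0 0 1" --pt "-0.002 0 0 0 0 0 1" --pt "-0.001 0 0 0 0 0 1" --pt "0 0 0 0 0 0 1" --pt "0 0 0 0 0 0 1" --pt "0 0 0 0 0 0 1"

```text
time_s: 5.37
ee_pos: [0.5249, -0.14, 0.0169]
eef_rot: [-3.142, 0.0, -0.333]
force: [0.9, 0.1, -0.4]
grip_width: 0.06
grip_force: 8.0
```

play_rows --pt "-0.001 0 0 0 0 0 1" --pt "0 0 0 0 0 0 1" --pt "0 0 0 0 0 0 1"

```text
time_s: 5.62
ee_pos: [0.524, -0.1397, 0.0169]
eef_rot: [-3.142, 0.0, -0.333]
force: [1.0, -0.4, -0.9]
grip_width: 0.0601
grip_force: 8.0
```

play_rows --pt "-0.001 0 0 0 0 0 1" --pt "0 0 0 0 0 0 1" --pt "0 0 0 0 0 0 1"

```text
time_s: 5.87
ee_pos: [0.5231, -0.1394, 0.017]
eef_rot: [3.142, -0.0, -0.333]
force: [-0.6, 0.6, -0.7]
grip_width: 0.0599
grip_force: 8.0
```

play_rows --pt "-0.001 0 0 0 0 0 1" --pt "0 0 0 0 0 0 1" --pt "0 0 0 0 0 0 1"

```text
time_s: 6.12
ee_pos: [0.5222, -0.1391, 0.017]
eef_rot: [-3.142, -0.0, -0.333]
force: [1.0, -0.5, -0.4]
grip_width: 0.0602
grip_force: 8.0
```

play_rows --pt "-0.001 0 0 0 0 0 1" --pt "0 0 0 0 0 0 1" --pt "0 0 0 0 0 0 1"

```text
time_s: 6.37
ee_pos: [0.5214, -0.1388, 0.0171]
eef_rot: [3.142, -0.001, -0.333]
force: [2.1, -0.9, -1.4]
grip_width: 0.0599
grip_force: 8.0
```

play_rows --pt "-0.001 0 0 0 0 0 1" --pt "0 0 0 0 0 0 1" --pt "0 0 0 0 0 0 1"

```text
time_s: 6.62
ee_pos: [0.5206, -0.1385, 0.0171]
eef_rot: [3.142, -0.001, -0.333]
force: [4.8, -1.7, -2.1]
grip_width: 0.0597
grip_force: 8.0
```

play_rows --pt "-0.001 0 0 0 0 0 1" --pt "0 0 0 0 0 0 1" --pt "0 0 0 0 0 0 1"

```text
time_s: 6.87
ee_pos: [0.5198, -0.1382, 0.0172]
eef_rot: [-3.142, -0.001, -0.333]
force: [6.9, -2.3, -1.9]
grip_width: 0.0602
grip_force: 8.0
```

play_rows --pt "0.001 0 0 0 0 0 1" --pt "0.001 0 0 0 0 0 1" --pt "0 0 0 0 0 0 1" --pt "0 0 0 0 0 0 1" --pt "0 0 0 0 0 0 1"

```text
time_s: 7.28
ee_pos: [0.5212, -0.1387, 0.017]
eef_rot: [-3.142, 0.0, -0.333]
force: [3.5, -0.9, -0.1]
grip_width: 0.0599
grip_force: 8.0
```

```bash
python3 -c "
from h import *
o=ctrl.get_obs();print(o['ee_pos'],incas(o['ee_pos']),o['force'],np.degrees(o['eef_rot']))"
```

```text
[ 0.52117974 -0.13868286  0.01698816] [-20.95982541  -0.04370074] [ 3.54494727 -0.9448851  -0.09710052] [-1.79998936e+02  2.32568893e-03 -1.90936823e+01]
```

play_rows --pt "0.001 0 0 0 0 0 1" --pt "0 0 0 0 0 0 1" --pt "0 0 0 0 0 0 1" --pt "0 0 0 0 0 0 -1" --pt "0 0 0 0 0 0 -1" --pt "0 0 0 0 0 0 -1" --pt "0 0 0 0 0 0 -1" --pt "0 0 0 0 0 0 -1" --pt "0 0 0 0 0 0 -1" --pt "0 0 -0.02 0 0 0 -1" --pt "0 0 -0.03 0 0 0 -1" --pt "0 0 -0.035 0 0 0 -1" --pt "0 0 -0.035 0 0 0 -1" --pt "0 0 0 0 0 0 -1"

```text
time_s: 8.45
ee_pos: [0.5246, -0.1398, 0.1436]
eef_rot: [-3.142, -0.01, -0.333]
force: [1.1, -0.1, 1.2]
grip_width: 0.0937
grip_force: 0.0
```

```bash
python3 -c "
from h import *
go(.4664,.3186,.042,38.5)"
```

```text
turn deg [  0.27  -0.51 -57.59] shift mm after turn [ 239.8 -395.   101.6] now [ 0.5246 -0.1398  0.1436] [-180.     -0.55  -19.09] t 8.45 F [ 1.05 -0.08  1.21] w 0.0937
```

play_rows --pt "0 0 0 0 0 -6.4 -1" --pt "0 0 0 0 0 -6.4 -1" --pt "0 0 0 0 0 -6.4 -1" --pt "0 0 0 0 0 -6.4 -1" --pt "0 0 0 0 0 -6.4 -1" --pt "0 0 0 0 0 -6.4 -1" --pt "0 0 0 0 0 -6.4 -1" --pt "0 0 0 0 0 -6.4 -1" --pt "0 0 0 0 0 -6.4 -1"

```text
time_s: 9.2
ee_pos: [0.5221, -0.139, 0.1367]
eef_rot: [-3.141, 0.0, 0.678]
force: [0.1, 0.2, -0.3]
grip_width: 0.0941
grip_force: 0.0
```

play_rows --pt "0.015 -0.0247 0 0 0 0 -1" --pt "0.015 -0.0247 0 0 0 0 -1" --pt "0.015 -0.0247 0 0 0 0 -1" --pt "0.015 -0.0247 0 0 0 0 -1" --pt "0.015 -0.0247 0 0 0 0 -1" --pt "0.015 -0.0247 0 0 0 0 -1" --pt "0.015 -0.0247 0 0 0 0 -1" --pt "0.015 -0.0247 0 0 0 0 -1" --pt "0.015 -0.0247 0 0 0 0 -1" --pt "0.015 -0.0247 0 0 0 0 -1" --pt "0.015 -0.0247 0 0 0 0 -1" --pt "0.015 -0.0247 0 0 0 0 -1" --pt "0.015 -0.0247 0 0 0 0 -1" --pt "0.015 -0.0247 0 0 0 0 -1" --pt "0.015 -0.0247 0 0 0 0 -1" --pt "0.015 -0.0247 0 0 0 0 -1" --pt "0 0 0 0 0 0 -1" --pt "0 0 0 0 0 0 -1"

```text
time_s: 10.7
ee_pos: [0.4634, 0.3206, 0.1364]
eef_rot: [-3.142, 0.001, 0.674]
force: [-1.0, -0.8, -0.4]
grip_width: 0.094
grip_force: 0.0
```

```bash
python3 -c "
from h import *
from ov import *
import fit1
go(.4664,.3186,.042,38.5)
P={'caster':[.541,-.1455,-.3329,.0029]}
P['tray']=list(cas(-20,0))+[-.3329,.01]
t=ctrl.camera('top');s=ctrl.camera('scene')
cv2.imwrite('pics/a2.png',np.hstack([panel(t,'top',P,338,147,66,80,6),panel(s,'scene',P,220,180,66,80,6)]))"
```

```text
turn deg [-0.    0.03  0.13] shift mm after turn [ 1.1  3.4 94.4] now [0.4634 0.3206 0.1364] [-1.800e+02  3.000e-02  3.863e+01] t 10.7 F [-1.04 -0.76 -0.39] w 0.094
```

View pics/a2.png

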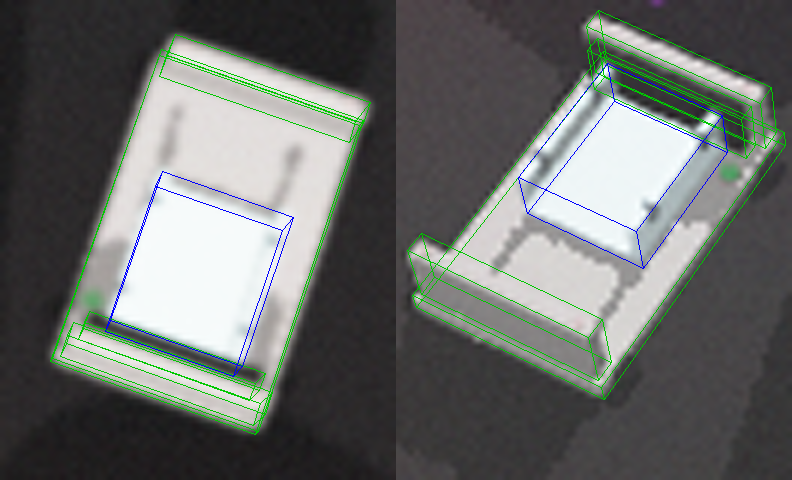

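The tray is home against the gasket, square and centred: it matches the model at top crop (195,275) and scene crop (625,165). Now I lower onto the rib and grip.

play_rows --pt "0.0011 0.0034 0 0 0 0 -1" --pt "0 0 0.03 0 0 0 -1" --pt "0 0 0.03 0 0 0 -1" --pt "0 0 0.02 0 0 0 -1" --pt "0 0 0.01 0 0 0 -1" --pt "0 0 0.003 0 0 0 -1" --pt "0 0 0 0 0 0 -1" --pt "0 0 0 0 0 0 1" --pt "0 0 0 0 0 0 1" --pt "0 0 0 0 0 0 1" --pt "0 0 0 0 0 0 1" --pt "0 0 0 0 0 0 1" --pt "0 0 0 0 0 0 1" --pt "0 0 0 0 0 0 1" --pt "0 0 0 0 0 0 1" --pt "0 0 0 0 0 0 1" --pt "0 0 0 0 0 0 1" --pt "0 0 0 0 0 0 1" --pt "0 0 0 0 0 0 1" --force 30

```text
time_s: 12.38
ee_pos: [0.4669, 0.3177, 0.0439]
eef_rot: [-3.142, 0.0, 0.672]
force: [-0.3, -0.1, -0.2]
grip_width: 0.0175
grip_force: 0.0
```

```bash
python3 -c "
from h import *
go(.4664,.3186,.042,38.5)"
```

```text
turn deg [-0.  0.  0.] shift mm after turn [ 0.2 -1.   1.9] now [0.4669 0.3177 0.0439] [-180.     0.    38.5] t 12.38 F [-0.27 -0.06 -0.25] w 0.0175
```

play_rows --pt "0 0 0 0 0 0 1" --pt "0 0 0 0 0 0 1" --pt "0 0 0 0 0 0 1" --pt "0 0 0 0 0 0 1" --pt "0 0 0 0 0 0 1"

```text
time_s: 12.8
ee_pos: [0.4668, 0.3176, 0.0439]
eef_rot: [-3.142, 0.0, 0.672]
force: [0.6, -0.4, -1.8]
grip_width: 0.0135
grip_force: 30.0
```

play_rows --pt "0 0 -0.01 0 0 0 1" --pt "0 0 -0.02 0 0 0 1" --pt "0 0 -0.03 0 0 0 1" --pt "0 0 -0.03 0 0 0 1" --pt "0 0 -0.02 0 0 0 1" --pt "0 0 0 0 0 0 1" --pt "0 0 0 0 0 0 1"

```text
time_s: 13.38
ee_pos: [0.4671, 0.3178, 0.155]
eef_rot: [3.141, -0.002, 0.672]
force: [-0.1, -0.3, -2.1]
grip_width: 0.014
grip_force: 30.0
```

```bash
python3 -c "
from h import *
x,y=cas(39.5,0)
go(x,y,.054,CY+90)"
```

```text
turn deg [  0.05  -0.11 -32.39] shift mm after turn [-413.6  260.9  101. ] now [0.4671 0.3178 0.155 ] [ 1.7998e+02 -1.2000e-01  3.8510e+01] t 13.38 F [-0.08 -0.31 -2.08] w 0.014
```

play_rows --pt "0 0 0 0 0 -6.48 1" --pt "0 0 0 0 0 -6.48 1" --pt "0 0 0 0 0 -6.48 1" --pt "0 0 0 0 0 -6.48 1" --pt "0 0 0 0 0 -6.48 1" --pt "0 0 0 0 0 0 1"

```text
time_s: 13.88
ee_pos: [0.4663, 0.3173, 0.1524]
eef_rot: [-3.14, 0.002, 1.243]
force: [0.1, -1.4, -1.5]
grip_width: 0.0136
grip_force: 30.0
```

play_rows --pt "-0.01 0.0063 0 0 0 0 1" --pt "-0.0207 0.013 0 0 0 0 1" --pt "-0.0207 0.013 0 0 0 0 1" --pt "-0.0207 0.013 0 0 0 0 1" --pt "-0.0207 0.013 0 0 0 0 1" --pt "-0.0207 0.013 0 0 0 0 1" --pt "-0.0207 0.013 0 0 0 0 1" --pt "-0.0207 0.013 0 0 0 0 1" --pt "-0.0207 0.013 0 0 0 0 1" --pt "-0.0207 0.013 0 0 0 0 1" --pt "-0.0207 0.013 0 0 0 0 1" --pt "-0.0207 0.013 0 0 0 0 1" --pt "-0.0207 0.013 0 0 0 0 1" --pt "-0.0207 0.013 0 0 0 0 1" --pt "-0.0207 0.013 0 0 0 0 1" --pt "-0.0207 0.013 0 0 0 0 1" --pt "-0.0207 0.013 0 0 0 0 1" --pt "-0.0207 0.013 0 0 0 0 1" --pt "-0.0207 0.013 0 0 0 0 1" --pt "-0.0207 0.013 0 0 0 0 1"

```text
time_s: 15.55
ee_pos: [0.5737, -0.1482, 0.1533]
eef_rot: [-3.141, 0.0, 1.233]
force: [0.7, 0.3, -1.5]
grip_width: 0.0139
grip_force: 30.0
```

play_rows --pt "-0.01 0.0063 0 0 0 0 1" --pt "0 0 0 0 0 0 1" --pt "0 0 0 0 0 0 1"

```text
time_s: 15.8
ee_pos: [0.5765, -0.1579, 0.1534]
eef_rot: [-3.141, -0.0, 1.235]
force: [-0.8, 0.1, -1.7]
grip_width: 0.0138
grip_force: 30.0
```

```bash
python3 -c "
from h import *
x,y=cas(39.5,0)
go(x,y,.054,CY+90)"
```

```text
turn deg [-0.06 -0.01 -0.15] shift mm after turn [ 0.1  1.9 99.4] now [ 0.5765 -0.1579  0.1534] [-1.7994e+02 -1.0000e-02  7.0750e+01] t 15.8 F [-0.82  0.06 -1.74] w 0.0138
```

play_rows --pt "0 0.0019 0.02 0 0 -0.15 1" --pt "0 0 0.025 0 0 0 1" --pt "0 0 0.006 0 0 0 1" --pt "0 0 0 0 0 0 1" --pt "0 0 0 0 0 0 1"

```text
time_s: 16.22
ee_pos: [0.579, -0.1578, 0.1038]
eef_rot: [3.141, -0.0, 1.24]
force: [-0.0, -0.0, -1.3]
grip_width: 0.0136
grip_force: 30.0
```

```bash
python3 -c "
from h import *
from ov import *
x,y=cas(39.5,0)
go(x,y,.054,CY+90)
o=ctrl.get_obs()
P={'caster':[.541,-.1455,-.3329,.0029],'tray':list(cas(-20,0))+[-.3329,.01]}
P['filler']=[*o['ee_pos'][:2],-.3329,o['ee_pos'][2]-.044]
s=ctrl.camera('scene')
cv2.imwrite('pics/a3.png',panel(s,'scene',P,210,150,90,100,6))"
```

```text
turn deg [ 0.02 -0.    0.18] shift mm after turn [-0.8 -0.4 49.8] now [ 0.579  -0.1578  0.1038] [179.98  -0.    71.08] t 16.22 F [-0.01 -0.04 -1.26] w 0.0136
```

View pics/a3.png

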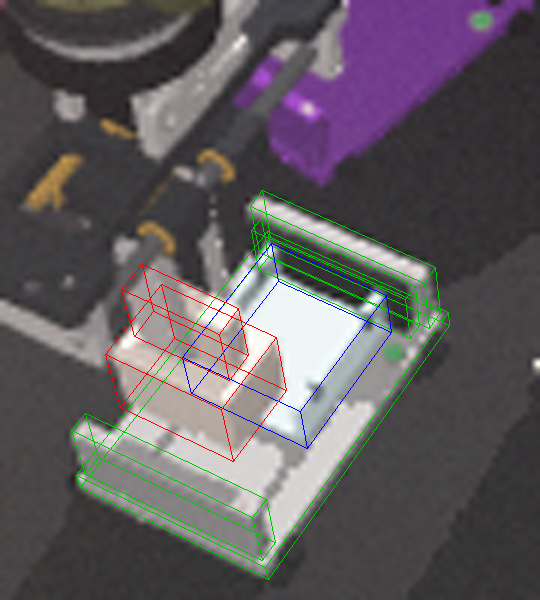

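The held block sits above the gap between the tray and the plain wall (crop (195,365)), parallel to the tray and close to the prediction. I lower it, slowly at the end.

play_rows --pt "-0.0008 -0.0004 0 0 0 0.18 1" --pt "0 0 0.01 0 0 0 1" --pt "0 0 0.01 0 0 0 1" --pt "0 0 0.01 0 0 0 1" --pt "0 0 0.01 0 0 0 1" --pt "0 0 0 0 0 0 1" --pt "0 0 0 0 0 0 1"

```text
time_s: 16.85
ee_pos: [0.5778, -0.159, 0.062]
eef_rot: [-3.14, -0.0, 1.237]
force: [0.0, -0.5, -1.3]
grip_width: 0.0136
grip_force: 30.0
```

play_rows --pt "0 0 0.003 0 0 0 1" --pt "0 0 0.003 0 0 0 1" --pt "0 0 0 0 0 0 1" --pt "0 0 0 0 0 0 1" --pt "0 0 0 0 0 0 1"

```text
time_s: 17.27
ee_pos: [0.5783, -0.1591, 0.0571]
eef_rot: [3.141, -0.0, 1.237]
force: [0.0, -0.2, -1.2]
grip_width: 0.0136
grip_force: 30.0
```

play_rows --pt "0 0 0.001 0 0 0 1" --pt "0 0 0.001 0 0 0 1" --pt "0 0 0 0 0 0 1" --pt "0 0 0 0 0 0 1" --pt "0 0 0 0 0 0 1"

```text
time_s: 17.68
ee_pos: [0.5782, -0.1591, 0.0549]
eef_rot: [-3.142, -0.0, 1.237]
force: [-0.1, -1.2, -1.1]
grip_width: 0.0136
grip_force: 30.0
```

play_rows --pt "0 0 0.0007 0 0 0 1" --pt "0 0 0 0 0 0 1" --pt "0 0 0 0 0 0 1"

```text
time_s: 17.93
ee_pos: [0.5782, -0.1591, 0.0542]
eef_rot: [-3.142, -0.0, 1.237]
force: [-0.3, 0.1, -1.7]
grip_width: 0.0136
grip_force: 30.0
```

play_rows --pt "0 0 0.0007 0 0 0 1" --pt "0 0 0 0 0 0 1" --pt "0 0 0 0 0 0 1"

```text
time_s: 18.18
ee_pos: [0.5783, -0.1591, 0.0539]
eef_rot: [3.141, 0.0, 1.237]
force: [-0.5, -0.3, 2.1]
grip_width: 0.0138
grip_force: 30.0
```

```bash
python3 -c "
from h import *
x,y=cas(35,0)
go(x,y,.054,CY+90);print(ctrl.get_obs()['moment'])"
```

```text
turn deg [ 0.03  0.   -0.02] shift mm after turn [ 0.6 -4.7 -0.1] now [ 0.5783 -0.1591  0.0539] [179.97   0.    70.88] t 18.18 F [-0.51 -0.29  2.06] w 0.0138
[ 0.00585291  0.09449406 -0.03770639]
```

On the floor: the vertical force rose at z = 0.054, as expected. Next I slide the block toward the tray.

play_rows --pt "0 -0.001 0 0 0 0 1" --pt "0 -0.001 0 0 0 0 1" --pt "0 -0.001 0 0 0 0 1" --pt "0 0 0 0 0 0 1" --pt "0 0 0 0 0 0 1" --pt "0 0 0 0 0 0 1"

```text
time_s: 18.68
ee_pos: [0.5756, -0.1582, 0.0538]
eef_rot: [3.141, 0.0, 1.237]
force: [2.2, -0.7, 4.1]
grip_width: 0.0139
grip_force: 30.0
```

play_rows --pt "0 -0.001 0 0 0 0 1" --pt "0 0 0 0 0 0 1" --pt "0 0 0 0 0 0 1" --pt "0 0 0 0 0 0 1"

```text
time_s: 19.02
ee_pos: [0.5748, -0.1579, 0.0539]
eef_rot: [3.14, 0.0, 1.237]
force: [5.4, -2.4, 4.8]
grip_width: 0.0138
grip_force: 30.0
```

play_rows --pt "0 -0.001 0 0 0 0 1" --pt "0 0 0 0 0 0 1" --pt "0 0 0 0 0 0 1" --pt "0 0 0 0 0 0 1"

```text
time_s: 19.35
ee_pos: [0.574, -0.1576, 0.0539]
eef_rot: [3.14, 0.0, 1.237]
force: [4.8, -2.3, 4.0]
grip_width: 0.0138
grip_force: 30.0
```

play_rows --pt "0 -0.0007 -0.0002 0 0 0 1" --pt "0 0 0 0 0 0 1" --pt "0 0 0 0 0 0 1" --pt "0 0 0 0 0 0 1"

```text
time_s: 19.68
ee_pos: [0.5733, -0.1574, 0.0539]
eef_rot: [3.14, 0.0, 1.237]
force: [7.0, -3.3, 2.1]
grip_width: 0.0137
grip_force: 30.0
```

play_rows --pt "0 -0.0007 0 0 0 0 1" --pt "0 0 0 0 0 0 1" --pt "0 0 0 0 0 0 1" --pt "0 0 0 0 0 0 1"

```text
time_s: 20.02
ee_pos: [0.5728, -0.1572, 0.0539]
eef_rot: [3.14, 0.0, 1.237]
force: [7.8, -2.6, -0.3]
grip_width: 0.0136
grip_force: 30.0
```

```bash
python3 -c "
from h import *
o=ctrl.get_obs();print(incas(o['ee_pos']),incas(CA+o['force'][:2]/1000),o['moment'])
from ov import *
P={'caster':[.541,-.1455,-.3329,.0029]}
s=ctrl.camera('scene')
a=panel(s,'scene',{},215,170,65,90,6);b=panel(s,'scene',P,215,170,65,90,6)
cv2.imwrite('pics/a4.png',np.hstack([a,b]))
"
```

```text
[33.8866106  -0.67819598] [8.23543499 0.0570861 ] [-0.64793895 -1.65816469  0.12409251]
```

View pics/a4.png

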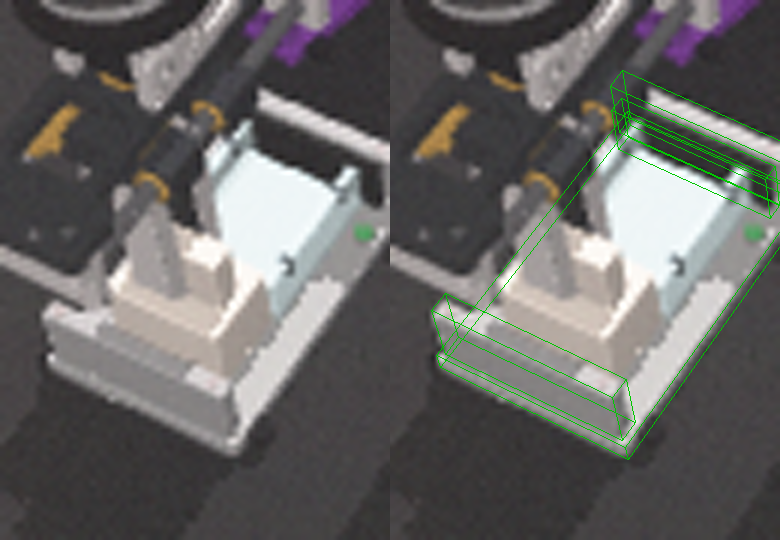

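The block sits in the gap on the floor, flat against the tray (crop (265,300)), with the tray on the gasket. About 8 N is firmer than "a little", so I ease back slightly and keep the block seated.

play_rows --pt "0 0.0008 0.0002 0 0 0 1" --pt "0 0 0 0 0 0 1" --pt "0 0 0 0 0 0 1" --pt "0 0 0 0 0 0 1" --pt "0 0 0 0 0 0 1" --pt "0 0 0 0 0 0 1" --pt "0 0 0 0 0 0 1" --pt "0 0 0 0 0 0 1"

```text
time_s: 20.73
ee_pos: [0.5731, -0.1574, 0.0538]
eef_rot: [3.141, 0.0, 1.237]
force: [4.2, -3.1, 4.4]
grip_width: 0.0138
grip_force: 30.0
```

```bash
python3 -c "
from h import *
for i in range(6):
  ctrl.camera('top');o=ctrl.get_obs();print(incas(o['ee_pos']).round(2),o['ee_pos'][2].round(4),incas(CA+o['force'][:2]/1000).round(2),o['force'][2].round(2),np.degrees(o['eef_rot']).round(2))
"
```

```text
[34.27 -0.7 ] 0.0538 [ 4.02 -1.01] 3.91 [1.7995e+02 1.0000e-02 7.0880e+01]
[34.25 -0.7 ] 0.0538 [ 4.64 -0.02] 4.7 [1.7995e+02 1.0000e-02 7.0880e+01]
[34.24 -0.7 ] 0.0538 [4.5  0.18] 4.3 [1.7996e+02 1.0000e-02 7.0880e+01]
[34.26 -0.68] 0.0539 [4.15 0.42] 4.79 [1.7995e+02 1.0000e-02 7.0880e+01]
[34.28 -0.7 ] 0.0538 [4.78 0.19] 4.57 [179.95   0.    70.88]
[34.25 -0.68] 0.0538 [ 3.77 -0.02] 5.14 [179.95   0.    70.88]
```

```bash
python3 -c "
from station import ctrl
print(ctrl.hand_in())"
```

```text
the job is handed in; nothing more can be done
None
```

Job handed in at about 21 s, verdict not shown: the short tray is home on the gasket and the filler block is on the caster floor, still gripped and pressing it with about 4.4 N (estimated gasket squeeze about 2 mm); the long tray was not touched.

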